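# Set the feed wheel back one notch

### The arm

A 7-joint arm with a two-finger parallel gripper is mounted at the origin on the work surface. World frame = base frame: x ahead of the robot, y to its left, z up, the work surface at z = 0. Lengths are in m, angles in rad, forces in N, time in s.
With the tool pointing down it reaches from about 0.4 to 0.85 m from the base axis. Payload 10.4 kg.
Tool frame: the origin (TCP) lies midway between the tips of the shut fingers; the grasp point (between the pads) lies 19 mm behind it (manip.hold_point_z is the distance from the TCP to the grasp point, in m); z points along the fingers, y is the line along which they close (so a half turn about z gives the same grasp; the last joint's range is limited). The gripper opens to 85 mm and grips with 20 to 120 N. Pads are 22 mm wide; open, the fingers measure 114 mm over their backs; the gripper's body (76 mm by 85 mm) begins 54 mm behind the grasp point. The pads swing forward as they close: fully open they stand 13 mm farther back than shut.
Start: joints at [1.274, 0.332, -0.065, 1.46, 0.022, 1.35, -0.088], TCP at [0.169, -0.602, 0.231] pointing down, gripper open.
Joint ranges: [-2.6, 2.6], [-0.5, 2.12], [-1.47, 1.34], [0.16, 2.42], [-1.27, 4.41], [0.06, 2.06], [-2.6, 2.6]. Speed limits (rad/s): [2.22, 2.22, 2.79, 2.79, 3.14, 3.14, 3.14].

### API

Orientations are given as a unit quaternion [x, y, z, w].
In Python, from workcell import manip, eyes, job gives the robot as it stands.
- The arm moves only by the shell command python3 -m crank 'ROWS' [FORCE]. ROWS is JSON, a list that holds one entry, the list of rows, each a list of 7 numbers: the finger opening in cm, from 0 to 8.54, then the shift along the world's x, y, z in cm, then the turn, a rotation vector about the world's x, y, z in degrees. In form: [[[hand, x, y, z, ax, ay, az], ...]]. A call has 1 to 20 rows; each row shifts and turns the commanded pose from where the row before left it; what a row does not reach is not made up. A row lasts 1/8 s, in which the tool goes at most 62.5 mm and 10.7 degrees, less where a joint would pass 70% of its speed; a pose out of reach is approached as far as the arm can. A call with a gripper value outside its range is refused whole. The fingers move at their own pace and stop on an object; FORCE is the grip in N (left out, the last holds). Time passes only in rows, so rows that do not move let the fingers close. It gives the time, the measured TCP pose, the force, the opening and the grip force at its end, in the units of the state.
- manip.get_obs(): the state, without advancing time (a new reading comes with each control period).
- eyes.camera(name): name is "scene" or "top"; returns (picture, depth): 384x512x3 uint8, red, green, blue; 384x512 float32, m along the optical axis (not along the pixel's ray), 0 where there is no reading.
- eyes.camera_params(name): a dict with "fx", "fy", "cx", "cy" (pixels), "world_from_camera" (4x4, takes a point from camera to world coordinates). Camera axes: x right, y down, z forward; pixel columns grow to the right and rows downward; lengths in m; the calibration is good to about 2 mm. A picture is of the moment at which its call begins. camera_params takes no time and is no camera call.
- job.hand_in(): hands the job in; it is judged then, once.
The state is a dict: "clock": time; "joint_pos": joint angles; "joint_velocities": joint speeds; "tau": joint torques, N m; "position": TCP position; "ee_rot": TCP orientation; "ft_force": force on the tool from outside, world axes, zero at the start; "torque": the same for the moment, N m; "grip_width": opening from 0.0 (shut) to 1.0 (fully open); "grasp_force": force on a finger pad.
Only numpy, scipy, OpenCV 4.12 (cv2) and the standard library are available. Lean on these libraries where they do the work, as an engineer would, in place of code of your own. Each camera call takes 0.05 s, during which the arm holds its last target. There are 200 camera calls.

### The job

The small parts feeder has run one notch too far. With a fingertip tip the pawl's red ball lever over so that the pawl lifts out of the ratchet and stays lifted by itself, push the feed wheel backward by exactly one notch (top of the wheel towards the pawl's side), then tip the ball lever back so that the pawl drops fully into the new notch. Pick nothing up, and leave the nozzle, the bushing and the oil bottle standing where they are.

Things in the scene. Friction and masses are not known exactly. Their poses are not given: they have to be found in the camera images.
- stand: Fixed feeder stand, aluminium base plate 170 x 250 x 12 mm (x by y) on the table; origin at the centre of its underside. Its x axis is the direction of the wheel's shaft, pointing from the grey bearing pillar (60 mm wide, 172 mm high, at x = -60) to the ratchet (x = +45); its y axis points from the wheel towards the pawl's pivot; z up. A grey post 26 x 14 mm at x = +71, y = +85 carries the pivot and ends 8 mm above it. All positions below in mm, in this frame
- wheel_axis (a point): Centre of the feed wheel: on the shaft, in the plane of the pegs (x = -15, y = 0, z = 140). White disc of radius 70, 22 thick, with 8 radial pegs 45 degrees apart, 10 mm thick, round-ended, reaching out to radius 110. At joint wheel = 0 two pegs stand 22.5 degrees either side of straight up. On the same shaft, in the plane x = +45, sits a dark steel ratchet of 8 saw teeth, outer radius 42, 16 thick
- blue_peg (a point): Tip (radius 110) of the one blue peg, the others are steel. At joint wheel = 0 it is the peg 22.5 degrees from straight up on the side away from the pawl; pushing it at the top along the stand's +y turns the wheel backward
- wheel (a joint): Angle of the feed wheel, rad. 0: as found (within 0.04). Grows as the wheel turns backward, that is as the top of the wheel moves along the stand's +y. One notch is 0.785 rad (45 degrees). The wheel has a friction of about 0.08 N m and stays where it is left; with the pawl in, it has about 0.15 rad of backward play and then is blocked
- pawl_pivot (a point): Pivot of the orange pawl: axis along the stand's x at x = +45, y = +85, z = 170. From it the arm (65 mm long, 12 wide) lies level along -y with its nose in the ratchet, and a steel rod 8 mm thick carries the red ball; when the pawl is engaged the rod stands 20 degrees from upright, leaning towards the wheel
- pawl_ball (a point): Centre of the red ball, 20 mm diameter, at the end of the pawl's rod, 90 mm from the pivot. Engaged, it is 31 mm to the wheel's side (-y) of the pivot and 85 mm above it; fully lifted, 47 mm to the other side (+y) and 77 mm above. As the pawl lifts, its arm comes up behind the rod: the arm's end passes up to 57 mm above the pivot, so a finger that pushes the ball with its tip higher than that stays free of the arm; a lower one should leave straight up
- pawl (a joint): Angle of the pawl, rad. 0: nose at the bottom of a notch. Grows as the nose lifts, the ball moving along the stand's +y over the pivot; 0.9 is the stop. Pushed by about 1 N at the ball. The ball is heavy: beyond about 0.45 to 0.6 rad the pawl falls on over to the stop and stays there, below that it falls back into the ratchet. With its nose on a tooth's tip it reads 0.15 or more
- nozzle_mid (a point): Loose stepped steel nozzle standing on the table, 56 high, foot 32 diameter; point half-way up. Leave alone
- bushing_mid (a point): Loose brass bushing standing on the table, 30 high, 36 diameter; point half-way up. Leave alone
- oil_mid (a point): Loose small white bottle with blue cap, 75 high, 34 diameter; point half-way up. Leave alone

How it is judged:
By the outcome, as a careful person would: the job done as asked, in the order asked, and still so for the second after the job is handed in, with the robot touching nothing.
It also fails if it takes over 51 s, if anything falls off the work surface, if the arm or the gripper's body presses on something with over 40 N, if the wrist force passes 120 N, or if a joint passes its speed limit or range.

## Working session

There is one attempt and no reset: what is moved stays moved. The work goes in short steps, Python scripts to look and compute and a shell command to move; the robot and the scene stay as the last step left them, time stands still between calls to the robot, and variables do not carry over. Pictures are saved under pics/ and viewed, at most 10 in all, crops included, and the job is handed in when it is done.

```bash
mkdir -p pics; python3 - <<'E'
from workcell import manip, eyes, job
import cv2,numpy as np
o=manip.get_obs(); print(o['clock'],o['position'],o['ee_rot'],o['grip_width'])
for n in ("scene","top"):
    p,d=eyes.camera(n); cv2.imwrite(f"pics/{n}0.png",p[:,:,::-1]); np.savez(f"{n}0.npz",p=p,d=d)
    k=eyes.camera_params(n); print(n,k['fx'],k['cx'],k['cy'],np.round(k['world_from_camera'],3).tolist())
E
```

```text
0.0 [ 0.16886395 -0.60137254  0.23053227] [ 9.90641885e-01  1.36485088e-01 -1.30041899e-04 -6.78681483e-04] 0.9987094536795491
scene 488.34175818383795 250.76451714300654 188.07834515720947 [[-0.424, 0.617, -0.662, 1.12], [0.905, 0.277, -0.322, 0.287], [-0.016, -0.736, -0.676, 0.76], [0.0, 0.0, 0.0, 1.0]]
top 435.2726735220118 257.50383337357147 186.47828712414523 [[0.02, -0.99, 0.139, 0.409], [-1.0, -0.018, 0.013, -0.007], [-0.011, -0.14, -0.99, 0.886], [0.0, 0.0, 0.0, 1.0]]
```

View pics/scene0.png

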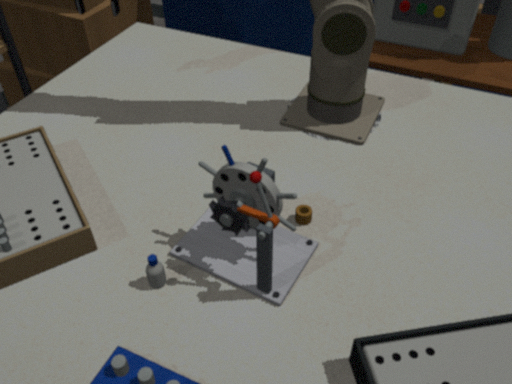

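View pics/top0.png

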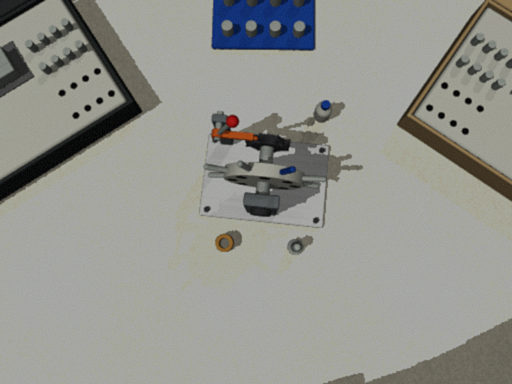

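The scene view shows the red ball at (256,177) and the blue peg at (228,155). In the top view the ball is at (232,121), the blue peg at (288,170), and the plate is bounded by about (200-330,140-227). So the stand's +y is roughly world +y and its +x roughly world +x.

```bash
cat > h.py <<'E'
import cv2,numpy as np
from workcell import eyes
def ray(n,uv):
    k=eyes.camera_params(n);T=np.array(k['world_from_camera'])
    return T[:3,3],T[:3,:3]@np.array([(uv[0]-k['cx'])/k['fx'],(uv[1]-k['cy'])/k['fy'],1])
def onz(n,uv,z):
    c,r=ray(n,uv);return c+r*(z-c[2])/r[2]
def tri(a,b):
    (c1,r1),(c2,r2)=ray('scene',a),ray('top',b)
    s=np.linalg.lstsq(np.c_[r1,-r2],c2-c1,rcond=None)[0]
    p,q=c1+s[0]*r1,c2+s[1]*r2
    return (p+q)/2,np.linalg.norm(p-q)
def mask(p,col):
    h=cv2.cvtColor(p,cv2.COLOR_RGB2HSV)
    if col=='red': return cv2.inRange(h,(0,190,110),(5,255,255))|cv2.inRange(h,(174,190,110),(180,255,255))
    if col=='blue': return cv2.inRange(h,(105,150,50),(125,255,255))
    if col=='orange': return cv2.inRange(h,(6,180,90),(18,255,255))
def blobs(p,col,roi,amin=8):
    x0,y0,x1,y1=roi;m=mask(p,col)[y0:y1,x0:x1]
    n,l,s,c=cv2.connectedComponentsWithStats(m)
    return [(c[i]+[x0,y0],s[i]+[x0,y0,0,0,0]) for i in range(1,n) if s[i,4]>=amin]
ROI={'scene':(170,130,330,300),'top':(190,90,350,260)}
E
python3 - <<'E'
from h import *
for n in ROI:
    p=np.load(n+'0.npz')['p']
    for c in('red','blue','orange'):
        for b in blobs(p,c,ROI[n]): print(n,c,np.round(b[0],1),b[1])
p=np.load('top0.npz')['p']
# plate: bright low-saturation vs table -> dark screw corners
for uv in [(207,209),(316,220),(322,150)]: print('screw',uv,onz('top',uv,.012).round(4))
x=cv2.resize(p[100:260,180:350,::-1],None,fx=3.5,fy=3.5,interpolation=cv2.INTER_CUBIC);
q=np.load('scene0.npz')['p'];y=cv2.resize(q[130:300,160:330,::-1],None,fx=3.4,fy=3.4,interpolation=cv2.INTER_CUBIC)
cv2.imwrite('pics/c0.png',x);cv2.imwrite('pics/c1.png',y)
E
```

```text
scene red [256.3 174.1] [253 172   7   6  31]
scene blue [227.7 155.1] [223 146  10  19  57]
scene orange [252.4 210.8] [238 205  29  12 132]
scene orange [274.1 219.1] [268 215  11   9  49]
top red [231.4 120.6] [227 116  10  11  84]
top blue [325.3 104.5] [322 101   8   8  56]
top blue [287.4 170.2] [280 167  15   7  71]
top orange [234.5 134.9] [212 129  45  11 260]
top orange [223.8 235.9] [221 235   7   3   9]
top orange [218.  239.1] [216 237   5   5   8]
top orange [224.9 247.1] [217 241  16  10  36]
screw (207, 209) [0.4847 0.1061 0.012 ]
screw (316, 220) [ 0.4667 -0.1131  0.012 ]
screw (322, 150) [ 0.6102 -0.1253  0.012 ]
```

View pics/c0.png

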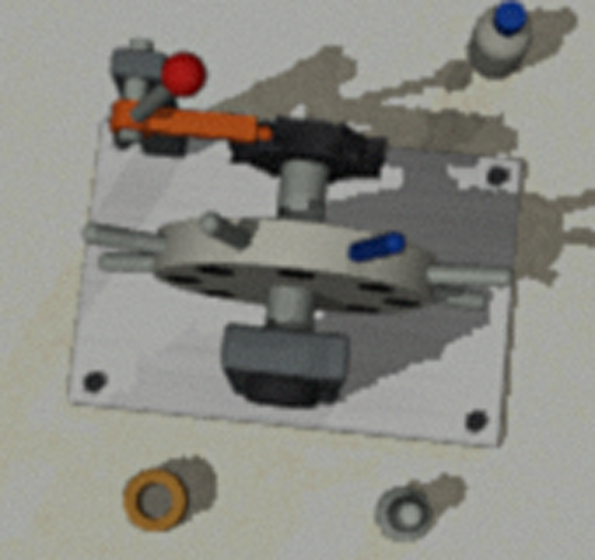

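View pics/c1.png

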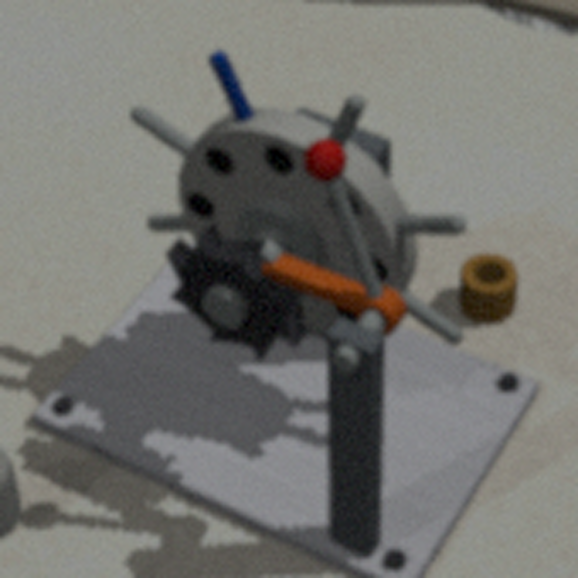

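The crops show the ball centre at scene (256,177) / top (232.3,121.1) and the blue tip at scene (223.8,146.5) / top (294.9,168.6). Plate corners in top are (200,215), (323,227) and (329,145).

```bash
cat >> h.py <<'E'
c=[onz('top',(180+u/3.5-.36,100+v/3.5-.36),.012) for u,v in((70,402),(500,445),(522,158))]
ey=(c[0]-c[1])[:2];YAW=np.arctan2(-ey[0],ey[1])
C=((c[0]+c[2])/2)[:2]
R=np.array([[np.cos(YAW),-np.sin(YAW)],[np.sin(YAW),np.cos(YAW)]])
def w(x,y): return C+R@np.array([x,y])/1000
def s(p): return np.r_[R.T@(p[:2]-C)*1000,p[2]*1000]
E
python3 - <<'E'
from h import *
print('corners',[a.round(4) for a in c],'sides',np.linalg.norm(c[0]-c[1]),np.linalg.norm(c[1]-c[2]))
print('C',C,'yaw',np.degrees(YAW))
for n,a,b in(('ball 45 54 255',(255.9,177.1),(232.1,121)),('blue -15 -42 242',(223.6,146.3),(294.6,168.4))):
    p,e=tri(a,b);print(n,p.round(4),'gap',e.round(4),'stand',s(p).round(1))
for n in((45,54),(45,15),(-15,-42),(-15,-70)):print(n,w(*n).round(4))
E
```

```text
corners [array([0.4733, 0.1205, 0.012 ]), array([ 0.4534, -0.1261,  0.012 ]), array([ 0.6213, -0.1392,  0.012 ])] sides 0.2474677904996349 0.16842891062859489
C [ 0.54733301 -0.00931334] yaw -4.616263199553715
ball 45 54 255 [0.597  0.042  0.2529] gap 0.0002 stand [ 45.4  55.1 252.9]
blue -15 -42 242 [ 0.5291 -0.0526  0.2363] gap 0.0017 stand [-14.7 -44.6 236.3]
(45, 54) [0.5965 0.0409]
(45, 15) [0.5934 0.002 ]
(-15, -42) [ 0.529 -0.05 ]
(-15, -70) [ 0.5267 -0.0779]
```

```bash
python3 -m crank '[[[0,0,0,3,0,0,-5],[0,0,0,4,0,0,-5],[0,2.8,4,0,0,0,-5],[0,2.8,4,0,0,0,-5],[0,2.8,4,0,0,0,0],[0,2.8,4,0,0,0,0],[0,2.8,4,0,0,0,0],[0,2.8,4,0,0,0,0],[0,2.8,4,0,0,0,0],[0,2.8,4,0,0,0,0],[0,2.8,4,0,0,0,0],[0,2.8,4,0,0,0,0],[0,2.8,4,0,0,0,0],[0,2.8,4,0,0,0,0],[0,2.8,4,0,0,0,0],[0,2.8,4,0,0,0,0],[0,2.8,2,0,0,0,0],[0,0,0,0,0,0,0]]]'
```

```text
clock: 2.35
position: [0.5897, -0.0193, 0.3002]
ee_rot: [0.999, -0.036, -0.001, -0.001]
ft_force: [-0.8, -0.9, -0.6]
grip_width: 0.001
grasp_force: 0.0
```

```bash
python3 -m crank '[[[0,0.2,0,-3.2,0,0,0],[0,0,0,-3,0,0,0],[0,0.1,1,0,0,0,0],[0,0.1,1,0,0,0,0],[0,0.1,1,0,0,0,0],[0,0.05,0.7,0,0,0,0],[0,0.05,0.7,0,0,0,0],[0,0.05,0.7,0,0,0,0],[0,0.05,0.7,0,0,0,0],[0,0.05,0.7,0,0,0,0],[0,0.05,0.7,0,0,0,0],[0,0.05,0.7,0,0,0,0],[0,0.05,0.7,0,0,0,0],[0,0.05,0.6,0,0,0,0],[0,0,0,0,0,0,0],[0,0,0,0,0,0,0]]]'
python3 - <<'E'
from h import *
p,d=eyes.camera('scene');q,d=eyes.camera('top')
cv2.imwrite('pics/c2.png',np.hstack([cv2.resize(a[y:y+170,x:x+170,::-1],(400,400)) for a,x,y in((p,160,130),(q,180,90))]))
E
```

```text
clock: 4.35
position: [0.5986, 0.07, 0.2393]
ee_rot: [0.999, -0.038, 0.0, 0.0]
ft_force: [0.4, -0.7, -0.5]
grip_width: 0.005
grasp_force: 0.0
```

View pics/c2.png

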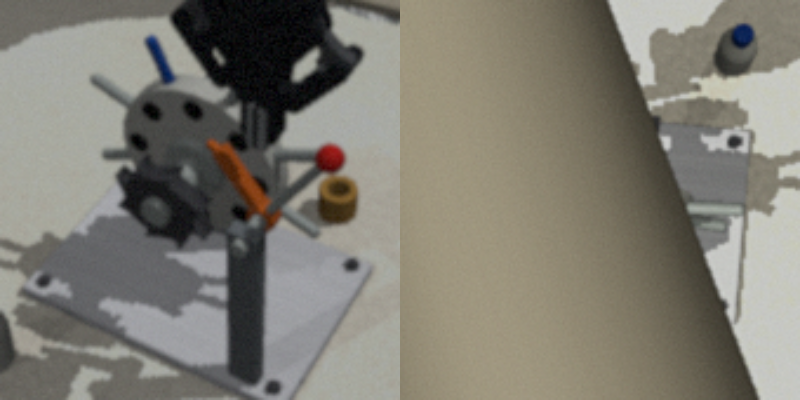

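The ball sits past the pivot at crop (330,158) and the pawl is lifted. Next I go up and over behind the blue peg.

```bash
python3 -m crank '[[[0,0,0,3,0,0,0],[0,0,0,3,0,0,0],[0,-1.8,-3.75,0,0,0,0],[0,-1.8,-3.75,0,0,0,0],[0,-1.8,-3.75,0,0,0,0],[0,-1.8,-3.75,0,0,0,0],[0,0,0,0,0,0,0],[0,0,0,-3.7,0,0,0],[0,0,0,-3.7,0,0,0],[0,0,0,0,0,0,0]]]'
python3 - <<'E'
from h import *
from workcell import manip
print(s(manip.get_obs()['position']))
E
```

```text
clock: 5.7
position: [0.5252, -0.079, 0.2232]
ee_rot: [0.999, -0.037, -0.002, -0.0]
ft_force: [-0.7, 0.1, 0.5]
grip_width: 0.001
grasp_force: 0.0
[-16.42359332 -71.28491025 223.24499402]
```

```bash
python3 -m crank '[[[0,0.1,0.8,0,0,0,0],[0,0.1,0.8,0,0,0,0],[0,0.1,0.8,0,0,0,0],[0,0.1,0.8,0,0,0,0],[0,0.05,0.8,0,0,0,0],[0,0.05,0.8,0,0,0,0],[0,0.05,0.8,0,0,0,0],[0,0.05,0.7,0,0,0,0],[0,0.05,0.6,0,0,0,0],[0,0.05,0.4,0,0,0,0],[0,0,0.3,0,0,0,0],[0,0,0,0,0,0,0],[0,0,0,0,0,0,0]]]'
python3 - <<'E'
from h import *
from workcell import manip
print(s(manip.get_obs()['position']))
p,d=eyes.camera('scene')
cv2.imwrite('pics/c3.png',cv2.resize(p[130:290,160:320,::-1],(600,600),interpolation=cv2.INTER_CUBIC))
for b in blobs(p,'blue',ROI['scene'],4):print(b)
# predicted pixel of peg tip for wheel angles
k=eyes.camera_params('scene');T=np.linalg.inv(k['world_from_camera'])
for a in (0,.5,.6,.7,.785,.85):
    for r in(110,75):
        t=a-np.pi/8;P=np.r_[w(-15,r*np.sin(t)),.14+r*np.cos(t)/1000,1];c_=T@P
        print(a,r,k['fx']*c_[0]/c_[2]+k['cx'],k['fy']*c_[1]/c_[2]+k['cy'])
E
```

```text
clock: 7.32
position: [0.5336, -0.0037, 0.2254]
ee_rot: [0.999, -0.038, 0.0, -0.0]
ft_force: [0.7, 0.1, -0.3]
grip_width: -0.001
grasp_force: 0.0
[-14.18403209   4.44404577 225.38255887]
(array([255.33333333, 161.875     ]), array([252, 155,   7,  16,  48]))
0 110 224.2639708521089 144.16834268843184
0 75 231.61501522600946 160.89040374821124
0.5 110 251.07625755269908 149.8200827920172
0.5 75 249.50942593945823 164.97168536056887
0.6 110 256.69662649931325 152.5384868824525
0.6 75 253.22093017326713 166.8039515215619
0.7 110 262.2383414495753 155.7366825790908
0.7 75 256.8750875607335 168.9401979686912
0.785 110 266.8325194277598 158.80419908495736
0.785 75 259.9030371228366 170.97712549442275
0.85 110 270.2445125141522 161.34831226462305
0.85 75 262.15251824854994 172.66066446058267
```

View pics/c3.png

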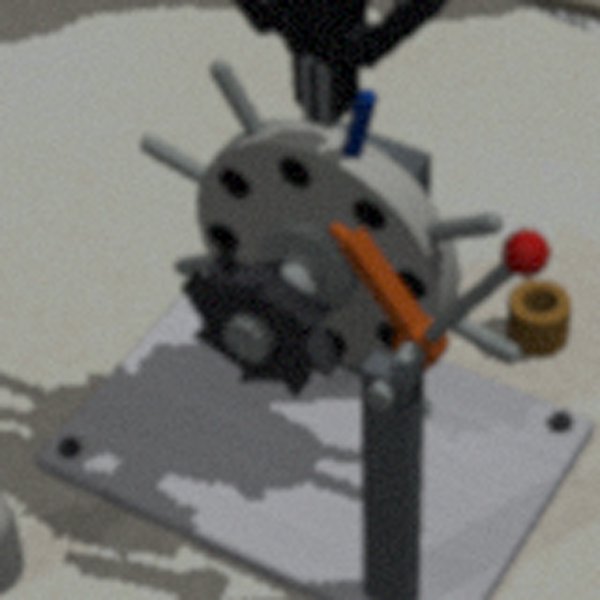

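The blue peg is at about wheel = 0.61, the pawl is still lifted, and the finger's half thickness comes out at about 9 mm. I need roughly 17 mm more.

```bash
python3 -m crank '[[[0,0.05,0.4,0,0,0,0],[0,0.05,0.4,0,0,0,0],[0,0.05,0.3,0,0,0,0],[0,0,0.3,0,0,0,0],[0,0,0.2,0,0,0,0],[0,0,0.1,0,0,0,0],[0,0,0,0,0,0,0],[0,0,0,0,0,0,0]]]'
cat >> h.py <<'E'
def wheel():
    p,d=eyes.camera('scene');k=eyes.camera_params('scene');T=np.linalg.inv(k['world_from_camera'])
    b=max(blobs(p,'blue',ROI['scene'],4),key=lambda b:b[1][4]);best=[]
    for a in np.arange(0,1.2,.005):
        t=a-np.pi/8;P=np.r_[w(-15,92.5*np.sin(t)),.14+.0925*np.cos(t),1];q=T@P
        best.append((abs(k['fx']*q[0]/q[2]+k['cx']-b[0][0]),a))
    m=mask(p,'blue');x,y,ww,hh,_=b[1];pts=np.argwhere(m[y:y+hh,x:x+ww]);
    l=cv2.fitLine(pts[:,::-1].astype(np.float32),cv2.DIST_L2,0,.01,.01).ravel()
    return min(best)[1],b,np.degrees(np.arctan2(l[0],-l[1])),p
E
python3 - <<'E'
from h import *
from workcell import manip
print(s(manip.get_obs()['position']))
a,b,ang,p=wheel();print(a,b,ang)
E
```

```text
clock: 8.38
position: [0.535, 0.0134, 0.2254]
ee_rot: [0.999, -0.038, 0.0, -0.0]
ft_force: [-0.8, 0.0, -0.2]
grip_width: -0.001
grasp_force: 0.0
[-14.06987957  21.61036474 225.39182745]
0.76 (array([262.27777778, 166.51851852]), array([258, 160,  10,  15,  54])) 27.035479
```

```bash
python3 -m crank '[[[0,0,0.2,0,0,0,0],[0,0,0.1,0,0,0,0],[0,0,0,0,0,0,0],[0,0,-0.5,0,0,0,0],[0,0,-0.5,0,0,0,0],[0,0,0,3.7,0,0,0],[0,0,0,3.7,0,0,0],[0,1.75,3.7,0,0,0,0],[0,1.75,3.7,0,0,0,0],[0,1.75,3.7,0,0,0,0],[0,1.75,3.7,0,0,0,0],[0,0,0,0,0,0,0]]]'
python3 - <<'E'
from h import *
from workcell import manip
print(s(manip.get_obs()['position']))
a,b,ang,p=wheel();print(a,b,ang)
cv2.imwrite('pics/c4.png',cv2.resize(p[130:290,160:320,::-1],(600,600),interpolation=cv2.INTER_CUBIC))
E
```

```text
clock: 9.93
position: [0.6049, 0.1575, 0.2985]
ee_rot: [0.999, -0.035, -0.001, -0.001]
ft_force: [0.5, -1.0, -0.8]
grip_width: -0.001
grasp_force: 0.0
[ 43.95781733 170.87812912 298.50743936]
0.785 (array([263.38297872, 168.08510638]), array([259, 161,  10,  15,  47])) 30.637192
```

View pics/c4.png

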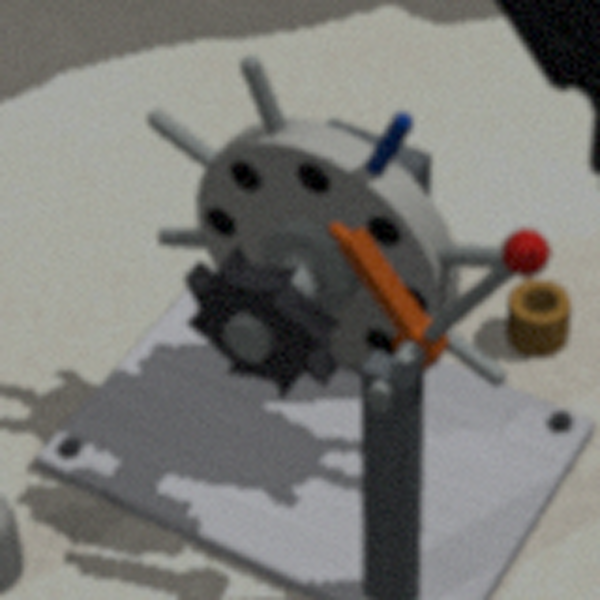

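The wheel reads about 0.79 to 0.80, the pegs repeat the original pattern, and the pawl is still lifted. Now I tip the lever back.

```bash
python3 -m crank '[[[0,0,0,-3,0,0,0],[0,0,0,-3,0,0,0],[0,-0.1,-1,0,0,0,0],[0,-0.1,-0.8,0,0,0,0],[0,-0.05,-0.7,0,0,0,0],[0,-0.05,-0.7,0,0,0,0],[0,-0.05,-0.7,0,0,0,0],[0,-0.05,-0.7,0,0,0,0],[0,-0.05,-0.7,0,0,0,0],[0,-0.05,-0.7,0,0,0,0],[0,-0.05,-0.7,0,0,0,0],[0,-0.05,-0.7,0,0,0,0],[0,-0.05,-0.5,0,0,0,0],[0,0,-0.3,0,0,0,0],[0,0,0,0,0,0,0],[0,0,0,0,0,0,0]]]'
python3 - <<'E'
from h import *
from workcell import manip
print(s(manip.get_obs()['position']))
a,b,ang,p=wheel();print(a,b,ang)
print([x for x in blobs(p,'red',ROI['scene'],4)])
cv2.imwrite('pics/c5.png',cv2.resize(p[130:290,160:320,::-1],(600,600),interpolation=cv2.INTER_CUBIC))
E
```

```text
clock: 11.98
position: [0.5985, 0.0726, 0.2394]
ee_rot: [0.999, -0.037, 0.0, -0.0]
ft_force: [-0.2, -0.7, 0.8]
grip_width: 0.005
grasp_force: 0.0
[ 44.40537865  85.73912984 239.35728595]Traceback (most recent call last):
  File "<stdin>", line 4, in <module>
  File "h.py", line 31, in wheel
    b=max(blobs(p,'blue',ROI['scene'],4),key=lambda b:b[1][4]);best=[]
ValueError: max() iterable argument is empty
```

```bash
python3 -m crank '[[[0,0,0.5,0,0,0,0],[0,0,0,3,0,0,0],[0,0,0,3,0,0,0],[0,-0.5,4,0,0,0,0],[0,-0.5,4,0,0,0,0],[0,-0.5,4,0,0,0,0],[0,-0.5,4,0,0,0,0],[0,-0.5,4,0,0,0,0],[0,-0.5,4,0,0,0,0],[0,-0.5,4,0,0,0,0],[0,-0.5,4,0,0,0,0],[0,0,0,0,0,0,0],[0,0,0,0,0,0,0]]]'
python3 - <<'E'
from h import *
a,b,ang,p=wheel();print(a,b,ang)
q,d=eyes.camera('top')
for n,i in(('scene',p),('top',q)):
  for c_ in('red','blue','orange'):
    for x in blobs(i,c_,ROI[n],8):print(n,c_,x[0].round(1),x[1])
cv2.imwrite('pics/c5.png',np.hstack([cv2.resize(a[y:y+170,x:x+170,::-1],(400,400),interpolation=cv2.INTER_CUBIC) for a,x,y in((p,160,130),(q,180,90))]))
E
```

```text
clock: 13.65
position: [0.5586, 0.3972, 0.2992]
ee_rot: [0.999, -0.038, 0.0, 0.0]
ft_force: [-0.1, 0.2, 0.3]
grip_width: -0.002
grasp_force: 0.0
0.765 (array([262.5       , 169.05555556]), array([261, 166,   5,   7,  18])) 27.982826
scene blue [266.5 162.8] [265 161   4   4  11]
scene blue [262.5 169.1] [261 166   5   7  18]
top blue [325.3 104.6] [322 101   8   9  56]
top blue [241.1 165.6] [234 161  15  10  67]
top orange [235.4 134.8] [214 129  43  11 212]
top orange [218.8 238.6] [217 236   5   7  13]
top orange [218.2 246. ] [217 244   3   5   8]
```

View pics/c5.png

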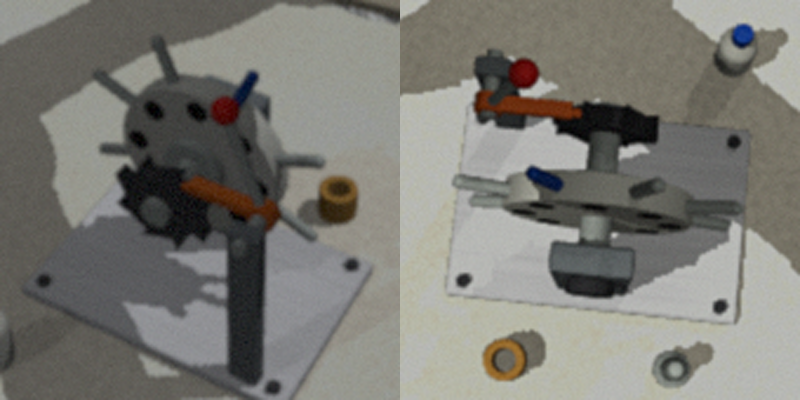

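In both views the ball is back within 0.5 px of its start (scene (255.6,176.8), top (232.7,120.6)), so the pawl is fully in. A steel peg now stands where the blue one was (top (286.7,169)), and the loose parts have not moved.

```bash
python3 -c "
from workcell import job; print(job.hand_in())"
```

```text
the job is handed in; nothing more can be done
None
```

The job is handed in: the feed wheel is back one notch, the pawl has dropped fully into the new notch, and the nozzle, bushing and oil bottle are where they were, all as seen in the last camera views at 13.7 s of the 51 s allowed.

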